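# Nest two wooden toy parts in their tight packing box

## Task

Pack the L-shaped wooden elbow and the stepped block (shaped like an upside-down T) into the small open plywood box, one at a time, in the order that lets both fit: in the end the elbow's foot lies flat on the box floor with its post standing up, and the stepped block sits flat and upright on that foot beside the post, in the box. Leave the long plain block where it is.

Things in the scene. Friction and masses are not known exactly. Their poses are not given: they have to be found in the camera images.
- box: Open-topped plywood box, fixed to the bench. Outside 166 x 96 x 40 mm (x, y, z), walls and floor 8 mm thick, so inside 150 x 80 mm and 32 mm deep; the rim is 40 mm above the bench. Origin: centre of its underside, on the bench. Its x axis runs along its long side, z up.
- elbow: Loose L-shaped elbow of pale wood, about 125 g, lying with its foot on the bench. Foot 126 x 50 x 20 mm (x, y, z); at the foot's -x end stands a post 30 mm (x) x 50 mm (y), whose top is 75 mm above the underside and whose centre is 48 mm from the origin towards -x. The free part of the foot runs from x = -33 to x = +63 mm. Origin: centre of the foot's underside, z up. Either end of the elbow may point to either end of the box.
- tblock: Loose stepped block of the same wood, about 95 g, like an upside-down T seen from its side: base 76 x 50 x 25 mm (x, y, z) and, centred on it, an upper part 40 mm (x) x 50 mm (y), its top 55 mm above the underside. Origin: centre of the underside, z up. It is the same either way round.
- long_block: Loose plain block of the same wood, 130 x 50 x 55 mm (x, y, z), too long to go beside the elbow's post. Not needed. Origin: centre of the underside, z up.
Things that resemble listed ones, but are neither listed nor needed, are in the scene too. Leave any green or yellow look-alike of the box alone.

How it is judged:
By the outcome, as a careful person would: the job done as asked, in the order asked, and still so for the second after the job is handed in, with the robot touching nothing.
It also fails if it takes over 56 s, if anything falls off the work surface, if the arm or the gripper's body presses on something with over 40 N, if the wrist force passes 120 N, or if a joint passes its speed limit or range.

## Robot

A 6-joint arm with a two-finger parallel gripper is mounted at the origin on the work surface. World frame = base frame: x ahead of the robot, y to its left, z up, the work surface at z = 0. Lengths are in m, angles in rad, forces in N, time in s.
With the tool pointing down it reaches from about 0.35 to 0.975 m from the base axis. Payload 4.9 kg.
Tool frame: the origin (TCP) lies on the front face of the gripper's body, between the roots of the fingers; the fingertips stand 73 mm ahead of it and the grasp point (between the pads) lies 54 mm ahead of it; z points along the fingers, y is the direction in which the jaws open and shut (so a half turn about z gives the same grasp; the last joint's range is limited). The gripper opens to 85 mm and grips with 20 to 120 N. Pads are 22 mm wide; open, the fingers measure 114 mm over their backs; the gripper's body (76 mm by 85 mm) begins 54 mm behind the grasp point. The pads swing forward as they close: fully open they stand 13 mm farther back than shut.
Start: joints at [-1.425, 0.053, 1.613, -0, 1.476, -0.119], TCP at [0.164, -0.603, 0.304] pointing down, gripper open.
Joint ranges: [-3.01, 3.01], [-1.01, 2.22], [0.06, 2.58], [-1.02, 4.17], [0.09, 2.62], [-3.14, 3.14]. Speed limits (rad/s): [2.57, 2.57, 3.14, 3.14, 3.14, 3.14].

## Interface

Orientations are given as a unit quaternion [x, y, z, w].
In Python, from workcell import ctrl gives the robot as it stands. The module is installed in compiled form; this text tells all that it offers.
- The arm moves only by the tool move_arm, never from a script. Its argument "deltas" is a list that holds one entry, the list of rows, each a list of 5 numbers: the shift along the tool's x, y, z in units of 40 mm (1.0 is 40 mm), then the turn about the tool's z in rad, then the finger opening in mm, from 0 to 85.4. A call has exactly 10 rows; each row is the pose to reach, as a shift and turn from the pose commanded when the call began, along the tool's axes at that moment; what a row does not reach only later rows make up. A row lasts 1/10 s, in which the tool goes at most 50 mm and 8.59 degrees, less where a joint would pass 70% of its speed; a pose out of reach is approached as far as the arm can. A call with a gripper value outside its range is refused whole. The fingers move at their own pace and stop on an object; "force" is the grip in N (left out, the last holds). Time passes only in rows, so rows that repeat a pose let the fingers close, or fill a call up. It gives the time, the measured TCP pose, the force and the opening at its end, in the units of the state.
- ctrl.sense(): the state, without advancing time (a new reading comes with each control period).
- ctrl.grab_frame(name): name is "scene" or "top"; returns a dict with "pixels" (420x560x3 uint8, red, green, blue), "vertical_fov" (degrees; the focal length in pixels is half the picture's height over the tangent of half this angle, whatever the lens; pixels are square), "cx", "cy" (the principal point, pixels), "dist_coeffs" ([k1, k2, p1, p2, k3] as OpenCV has them; the pictures are not rectified), "position" and "attitude" of the camera in the world. Camera axes: x right, y down, z forward; pixel columns grow to the right and rows downward; lengths in m; the calibration is good to about 2 mm. A picture is of the moment at which its call begins. There is no depth.
- ctrl.finish_job(): hands the job in, once; it reports no verdict.
Trained networks look in a picture, given as the dict that the camera call returned (one of the last four; its "shot" number tells which), for a name from the list of things; names that differ only in an ending like _2 or _b are one class to them, and where a whole thing is asked for, a point or a joint stands for the part that bears it (a point fixed in the world has none). Each returns a list of dicts, best first, with "conf" (0 to 1); they miss things now and then, are a little off and sometimes report something else, mostly with a low value. They report only what shows in the picture. A call takes as long as a camera call. They do not tell look-alikes from the thing itself.
- ctrl.search_frame(picture, label): "at" ([column, row] in pixels, amid what is visible of it).
- ctrl.tip_of(picture, label): "at" ([column, row] in pixels: a listed point, or the origin of a listed thing).
The state is a dict: "clock": time; "qpos": joint angles; "qvel": joint speeds; "joint_efforts": joint torques, N m; "tcp_pos": TCP position; "eef_rot": TCP orientation; "force": force on the tool from outside, world axes, zero at the start; "moment": the same for the moment, N m; "opening": finger opening in m.
Only numpy, scipy, OpenCV 4.12 (cv2) and the standard library are available. Lean on these libraries where they do the work, as an engineer would, in place of code of your own. Each camera call takes 0.05 s, during which the arm holds its last target.

## Working session

There is one attempt and no reset: what is moved stays moved. The work goes in short steps, Python scripts to look and compute and a tool call to move; the robot and the scene stay as the last step left them, time stands still between calls to the robot, and variables do not carry over. Pictures are saved under pics/ and viewed, and the job is handed in when it is done.

Besides the shell and the picture viewer there is one more tool, called by a JSON object that holds its "api" and its "payload", one argument or row to a line. move_arm: Moves the arm, as the interface text tells. Its arguments: {"type":"object","properties":{"deltas":{"type":"array","items":{"type":"array","items":{"type":"array","items":{"type":"number"}}}},"force":{"type":"number"}},"required":["deltas"]}

```bash
mkdir -p pics; python3 - <<'E'
from workcell import ctrl
import cv2
print(ctrl.sense())
for n in ("scene","top"):
    f=ctrl.grab_frame(n); cv2.imwrite(f"pics/{n}0.png",f["pixels"][:,:,::-1])
    print({k:v for k,v in f.items() if k!="pixels"})
    for l in ("box","elbow","tblock","long_block"):
        print(n,l,"search",[(d["at"],round(d["conf"],2)) for d in ctrl.search_frame(f,l)],"tip",[(d["at"],round(d["conf"],2)) for d in ctrl.tip_of(f,l)])
E
```

```text
{'clock': 0.0, 'qpos': array([-1.42500290e+00,  5.33285907e-02,  1.61425974e+00, -3.89631664e-06,
        1.47603561e+00, -1.18976668e-01]), 'qvel': array([ 0.00012538, -0.0010487 , -0.00246912, -0.00120384, -0.00054057,
       -0.00054515]), 'joint_efforts': array([-8.27860072e-05, -3.93685842e+01, -3.70169699e+01, -1.51815393e-04,
        6.99008509e-03,  3.54837844e-06]), 'tcp_pos': array([ 0.1634993 , -0.60274678,  0.30270088]), 'eef_rot': array([ 9.91249355e-01,  1.31998808e-01, -1.55567504e-05, -1.01552412e-03]), 'force': array([ 0.81064436, -0.01382429, -0.39755092]), 'moment': array([ 0.02883971, -0.00067557,  0.01750053]), 'opening': 0.08531787655985894}
{'vertical_fov': 42.085908392740706, 'cx': 289.8706341018835, 'cy': 214.23490558010906, 'dist_coeffs': array([-0.17622771,  0.        ,  0.        ,  0.        ,  0.        ]), 'position': array([ 0.92180785, -0.63785613,  0.94733567]), 'attitude': array([ 0.91759337,  0.21916724, -0.08507276, -0.32054757]), 'shot': 1}
scene box search [([219.4, 156.1], 0.89), ([157.9, 224.5], 0.67), ([277.6, 220.2], 0.63), ([371.2, 304.2], 
[... 383 characters left out ...]
50236884, 'cx': 279.2494127079651, 'cy': 211.10448765443695, 'dist_coeffs': array([-0.07929592,  0.        ,  0.        ,  0.        ,  0.        ]), 'position': array([ 0.43984181, -0.02171468,  1.10782764]), 'attitude': array([ 0.70782089, -0.70376036,  0.03559309, -0.04943759]), 'shot': 2}
top box search [([228.8, 320.0], 0.76), ([281.9, 218.4], 0.75), ([327.2, 111.1], 0.74), ([335.4, 326.4], 0.56)] tip [([336.5, 327.1], 0.82), ([280.8, 217.1], 0.77), ([325.4, 113.9], 0.72)]
top elbow search [([156.4, 271.7], 0.68)] tip [([154.7, 270.6], 0.56)]
top tblock search [([178.4, 188.9], 0.65)] tip [([182.4, 191.2], 0.9)]
top long_block search [([424.9, 239.4], 0.82)] tip [([422.4, 238.9], 0.86)]
```

View pics/scene0.png

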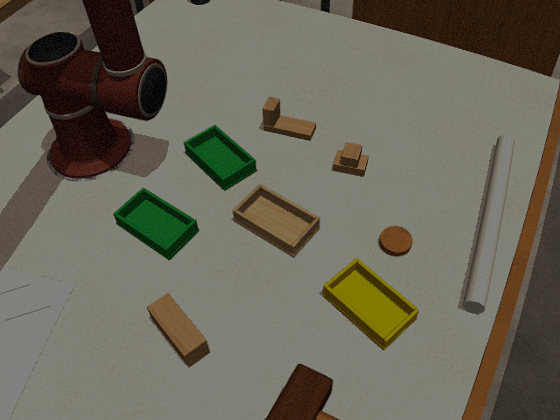

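View pics/top0.png

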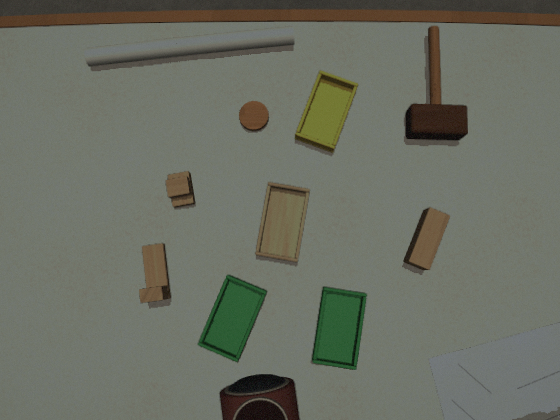

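The top view shows the plywood box at about (283,222), the elbow at (155,272) with its post towards the robot (at about (153,295)), the tblock at (179,188) and the long block at (427,239). The other three boxes are green and yellow look-alikes. Next I'll fit the poses using both cameras.

```bash
cat > h.py <<'E'
import numpy as np, cv2
from scipy.spatial.transform import Rotation as R
from scipy.optimize import minimize
from workcell import ctrl
def cam(f):
    fl=210/np.tan(np.radians(f["vertical_fov"]/2))
    K=np.array([[fl,0,f["cx"]],[0,fl,f["cy"]],[0,0,1]]);return K,np.array(f["dist_coeffs"]),R.from_quat(f["attitude"]).as_matrix(),np.array(f["position"])
def proj(f,P):
    K,d,Rm,p=cam(f); Rc=Rm.T
    return cv2.projectPoints(np.asarray(P,float).reshape(-1,1,3),cv2.Rodrigues(Rc)[0],-Rc@p,K,d)[0].reshape(-1,2)
def ray(f,uv,z):
    K,d,Rm,p=cam(f); n=cv2.undistortPoints(np.array(uv,float).reshape(-1,1,2),K,d).reshape(-1,2)
    v=np.c_[n,np.ones(len(n))]@Rm.T; return p+v*((z-p[2])/v[:,2])[:,None]
def bx(x0,x1,y0,y1,z0,z1): return np.array([[x,y,z] for x in(x0,x1) for y in(y0,y1) for z in(z0,z1)])/1000
M={"box":[bx(-83,83,-48,48,0,40)],"elbow":[bx(-63,63,-25,25,0,20),bx(-63,-33,-25,25,0,75)],
"tblock":[bx(-38,38,-25,25,0,25),bx(-20,20,-25,25,0,55)]}
def world(P,q): c,s=np.cos(q[2]),np.sin(q[2]); return P@np.array([[c,s,0],[-s,c,0],[0,0,1]])+[q[0],q[1],q[3] if len(q)>3 else 0]
S=4
def sil(f,name,q):
    m=np.zeros((420*S,560*S),np.uint8)
    for P in M[name]:
        h=cv2.convexHull(((proj(f,world(P,q))+.5)*S).astype(np.float32)).astype(np.int32); cv2.fillConvexPoly(m,h,1)
    return cv2.resize(m.astype(np.float32),(560,420),interpolation=cv2.INTER_AREA)
E
cat > fit.py <<'E'
from h import *
F={n:ctrl.grab_frame(n) for n in("scene","top")}
def mask(f):
    h=cv2.cvtColor(f["pixels"],cv2.COLOR_RGB2HSV); 
    return ((h[...,0]<25)&(h[...,1]>70)&(h[...,2]>25)).astype(np.uint8)
rois={"box":{"top":(250,175,70,95),"scene":(225,178,105,80)},"elbow":{"top":(130,232,48,78),"scene":(252,88,72,58)},"tblock":{"top":(158,163,44,52),"scene":(324,134,52,48)}}
init={"box":(.03,),"elbow":(),"tblock":()}
c0={"box":[283,222],"elbow":[155,270],"tblock":[182,191]}
for n in rois:
    obs={}
    for k,f in F.items():
        x,y,w,h=rois[n][k]; o=np.zeros((420,560),np.float32); o[y:y+h,x:x+w]=mask(f)[y:y+h,x:x+w]
        obs[k]=o
    g=ray(F["top"],[c0[n]],.015)[0]
    def cost(q,ks): return sum(np.abs(sil(F[k],n,q)-obs[k]).sum()/obs[k].sum() for k in ks)
    for ks in (["scene","top"],["top"],["scene"]):
        best=None
        for a in np.arange(-.5,.51,.2):
            r=minimize(cost,[g[0],g[1],a],args=(ks,),method="Nelder-Mead",options=dict(initial_simplex=[[g[0],g[1],a],[g[0]+.015,g[1],a],[g[0],g[1]+.015,a],[g[0],g[1],a+.2]],xatol=1e-4,fatol=1e-4))
            if best is None or r.fun<best.fun: best=r
        print(n,ks,best.x.round(4),round(best.fun,3))
        if len(ks)==2: q=best.x
    for k,f in F.items():
        cs,_=cv2.findContours((sil(f,n,q)>.5).astype(np.uint8),0,1)
        x,y,w,h=rois[n][k]; im=f["pixels"].copy(); 
        im=im[y:y+h,x:x+w]; im=cv2.resize(np.clip(im*1.5,0,255).astype(np.uint8),None,fx=5,fy=5,interpolation=0)
        for P in M[n]:
            hh=cv2.convexHull(((proj(f,world(P,q))+.5-[x,y])*5).astype(np.float32)).astype(int); cv2.polylines(im,[hh],True,(255,0,0))
        cv2.imwrite(f"pics/fit_{n}_{k}.png",im[:,:,::-1])
rows=[]
ims=[cv2.imread(f"pics/fit_{n}_{k}.png") for n in rois for k in F]
ims=[cv2.copyMakeBorder(i,0,0,0,5,0) for i in ims]
ims=[cv2.resize(i,(265,int(i.shape[0]*265/i.shape[1]))) for i in ims]
H=max(i.shape[0] for i in ims); ims=[cv2.copyMakeBorder(i,0,H-i.shape[0],0,0,0) for i in ims]
o=np.vstack([np.hstack(ims[:3]),np.hstack(ims[3:])]); s=min(1,600/o.shape[0]); cv2.imwrite("pics/fit0.png",cv2.resize(o,None,fx=s,fy=s))
E
python3 fit.py
```

```text
box ['scene', 'top'] [ 0.5468 -0.0073 -0.1704] 0.367
box ['top'] [ 0.5465 -0.0069 -0.1649] 0.32
box ['scene'] [ 0.548  -0.008  -0.1794] 0.046
elbow ['scene', 'top'] [0.4321 0.2795 0.1587] 0.16
elbow ['top'] [0.4314 0.2807 0.1669] 0.079
elbow ['scene'] [0.4329 0.2787 0.1777] 0.071
tblock ['scene', 'top'] [0.6226 0.2274 0.1942] 0.159
tblock ['top'] [0.6224 0.2277 0.2355] 0.096
tblock ['scene'] [0.6231 0.2265 0.1911] 0.059
```

View pics/fit0.png

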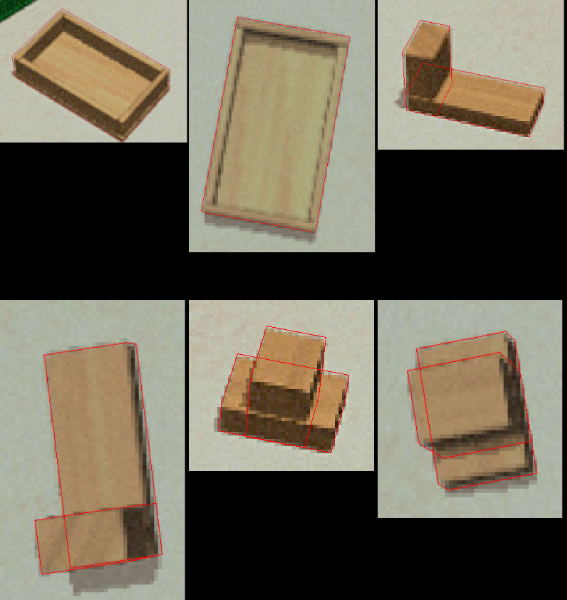

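```bash
cat > plan.py <<'E'
import sys
from h import *
# args: x y z yaw groups -> cumulative rows in tool axes
s=ctrl.sense(); Rm=R.from_quat(s["eef_rot"]).as_matrix(); p=s["tcp_pos"]; y0=np.arctan2(Rm[1,0],Rm[0,0])
print("clock",round(s["clock"],2),"p",p.round(4),"yaw",round(y0,4),"F",s["force"].round(1),"open",round(s["opening"],4),"q",s["qpos"].round(2),"tiltz",Rm[:,2].round(4))
a=list(map(float,sys.argv[1:]))
for i in range(0,len(a),4):
    d=Rm.T@(np.array(a[i:i+3])-p)/.04; t=-(a[i+3]-y0)
    print("->",a[i:i+4],d.round(3),"turn",round(t,3),"dist",round(np.linalg.norm(d)*.04,3))
E
python3 plan.py 0.5 -0.2 0.30 0.165  0.3868 0.2721 0.30 0.165 0.3868 0.2721 0.18 0.165 0.3868 0.2721 0.108 0.165
```

```text
clock 1.0 p [ 0.1636 -0.6032  0.3039] yaw 0.2648 F [0.4 0.4 0.6] open 0.0853 q [-1.42  0.05  1.61  0.    1.48 -0.12] tiltz [ 0.  0. -1.]
-> [0.5, -0.2, 0.3, 0.165] [10.755 -7.527  0.098] turn 0.1 dist 0.525
-> [0.3868, 0.2721, 0.3, 0.165] [ 11.113 -19.659   0.098] turn 0.1 dist 0.903
-> [0.3868, 0.2721, 0.18, 0.165] [ 11.113 -19.659   3.098] turn 0.1 dist 0.912
-> [0.3868, 0.2721, 0.108, 0.165] [ 11.113 -19.659   4.898] turn 0.1 dist 0.924
```

{"api": "move_arm", "payload": {
  "deltas": [
    [[1.0,-0.7,0,0.01,85],[2.0,-1.4,0,0.02,85],[3.0,-2.1,0,0.03,85],[4.0,-2.8,0,0.04,85],[5.0,-3.5,0,0.05,85],[6.0,-4.2,0,0.06,85],[7.0,-4.9,0,0.07,85],[8.0,-5.6,0,0.08,85],[9.0,-6.3,0,0.09,85],[10.0,-7.0,0,0.1,85]]
  ],
  "force": 60
}}

```text
clock: 2.0
tcp_pos: [0.4773, -0.2265, 0.3043]
eef_rot: [0.997, 0.082, 0.0, 0.0]
force: [1.0, -0.3, -0.2]
opening: 0.0849
```

```bash
python3 plan.py 0.3868 0.2721 0.30 0.165 0.3868 0.2721 0.18 0.165
```

```text
clock 2.0 p [ 0.4773 -0.2265  0.3043] yaw 0.1644 F [ 1.  -0.3 -0.2] open 0.0849 q [-0.58 -0.18  1.84 -0.    1.49  0.82] tiltz [ 8.e-04 -6.e-04 -1.e+00]
-> [0.3868, 0.2721, 0.3, 0.165] [ -0.193 -12.667   0.097] turn -0.001 dist 0.507
-> [0.3868, 0.2721, 0.18, 0.165] [ -0.195 -12.669   3.097] turn -0.001 dist 0.522
```

{"api": "move_arm", "payload": {
  "deltas": [
    [[0,-1.2,0,0,85],[0,-2.4,0,0,85],[0,-3.6,0,0,85],[0,-4.8,0,0,85],[0,-6.0,0,0,85],[0,-7.2,0,0,85],[-0.1,-8.4,0,0,85],[-0.1,-9.6,0,0,85],[-0.2,-10.8,0,0,85],[-0.2,-12.0,0,0,85]]
  ]
}}

```text
clock: 3.0
tcp_pos: [0.3887, 0.2458, 0.3044]
eef_rot: [0.997, 0.082, 0.001, -0.0]
force: [1.1, -0.6, -0.4]
opening: 0.085
```

```bash
python3 plan.py  0.3868 0.2721 0.18 0.165 0.3868 0.2721 0.108 0.165
```

```text
clock 3.0 p [0.3887 0.2458 0.3044] yaw 0.1651 F [ 1.1 -0.6 -0.4] open 0.085 q [ 0.4  -0.36  1.98 -0.    1.52  1.81] tiltz [ 1.3e-03  4.0e-04 -1.0e+00]
-> [0.3868, 0.2721, 0.18, 0.165] [ 0.057 -0.656  3.11 ] turn 0.0 dist 0.127
-> [0.3868, 0.2721, 0.108, 0.165] [ 0.054 -0.656  4.91 ] turn 0.0 dist 0.198
```

{"api": "move_arm", "payload": {
  "deltas": [
    [[0.05,-0.6,0.5,0,85],[0.05,-0.65,1.2,0,85],[0.05,-0.65,1.9,0,85],[0.05,-0.65,2.5,0,85],[0.05,-0.65,3.0,0,85],[0.05,-0.65,3.1,0,85],[0.05,-0.65,3.1,0,85],[0.05,-0.65,3.1,0,85],[0.05,-0.65,3.1,0,85],[0.05,-0.65,3.1,0,85]]
  ]
}}

```text
clock: 4.0
tcp_pos: [0.388, 0.2702, 0.1812]
eef_rot: [0.997, 0.082, 0.001, -0.0]
force: [-0.7, -0.1, 0.3]
opening: 0.0849
```

```bash
python3 plan.py  0.3868 0.2721 0.108 0.165
python3 - <<'E'
from h import *
f=ctrl.grab_frame("scene"); cv2.imwrite("pics/s1.png",cv2.resize(f["pixels"][60:180,210:370,::-1],None,fx=5,fy=5))
E
```

```text
clock 4.0 p [0.388  0.2702 0.1812] yaw 0.1648 F [-0.7 -0.1  0.3] open 0.0849 q [ 0.45 -0.21  2.08  0.    1.28  1.86] tiltz [ 0.0021  0.0011 -1.    ]
-> [0.3868, 0.2721, 0.108, 0.165] [-0.027 -0.051  1.831] turn -0.0 dist 0.073
```

View pics/s1.png

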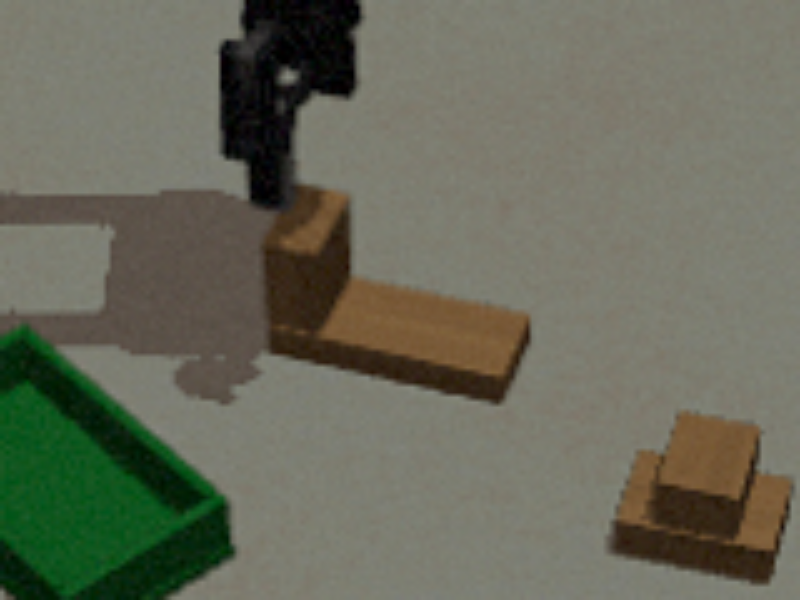

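The gripper hangs above the post (crop around (300,200)), with its jaws across the elbow's y. I'll descend and grip.

{"api": "move_arm", "payload": {
  "deltas": [
    [[0,-0.05,0.4,0,85],[0,-0.05,0.9,0,85],[0,-0.05,1.3,0,85],[0,-0.05,1.7,0,85],[0,-0.05,1.85,0,85],[0,-0.05,1.85,0,85],[0,-0.05,1.85,0,60],[0,-0.05,1.85,0,45],[0,-0.05,1.85,0,40],[0,-0.05,1.85,0,40]]
  ],
  "force": 70
}}

```text
clock: 5.05
tcp_pos: [0.388, 0.2723, 0.1073]
eef_rot: [0.997, 0.082, 0.001, -0.001]
force: [-0.3, 0.5, 5.1]
opening: 0.0496
```

{"api": "move_arm", "payload": {
  "deltas": [
    [[0,0,0,0,40],[0,0,0,0,40],[0,0,0,0,40],[0,0,-0.2,0,40],[0,0,-0.5,0,40],[0,0,-1.0,0,40],[0,0,-1.5,0,40],[0,0,-2.0,0,40],[0,0,-2.4,0,40],[0,0,-2.5,0,40]]
  ]
}}

```text
clock: 6.05
tcp_pos: [0.3879, 0.2722, 0.2086]
eef_rot: [0.997, 0.082, 0.002, -0.001]
force: [-0.0, -0.4, -0.7]
opening: 0.0492
```

```bash
python3 plan.py  0.5 -0.05 0.21 -0.17
python3 - <<'E'
from h import *
f=ctrl.grab_frame("scene"); cv2.imwrite("pics/s2.png",cv2.resize(f["pixels"][40:160,210:370,::-1],None,fx=5,fy=5))
E
```

```text
clock 6.05 p [0.3879 0.2722 0.2086] yaw 0.1648 F [-0.  -0.4 -0.7] open 0.0492 q [ 0.45 -0.24  2.05 -0.    1.33  1.86] tiltz [ 0.0038  0.0018 -1.    ]
-> [0.5, -0.05, 0.21, -0.17] [ 1.443  8.407 -0.039] turn 0.335 dist 0.341
```

View pics/s2.png

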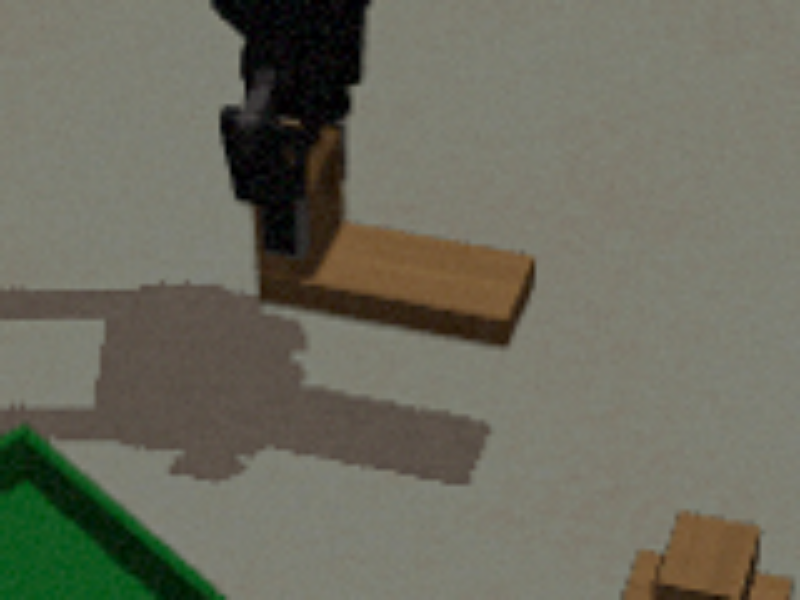

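```bash
python3 - <<'E'
from h import *
f=ctrl.grab_frame("scene"); s=ctrl.sense()
Rm=R.from_quat(s["eef_rot"]).as_matrix(); im=cv2.resize(f["pixels"][40:160,210:370,::-1],None,fx=5,fy=5)
for t,c in((.073,(0,0,255)),(.064,(0,255,0))):
  P=np.array([[x,y,t] for x,y in((-.011,.025),(.011,.025),(.011,.039),(-.011,.039))])@Rm.T+s["tcp_pos"]
  u=((proj(f,P)-[210,40]+.5)*5).astype(int); cv2.polylines(im,[u],True,c)
cv2.imwrite("pics/s3.png",im)
E
```

```text
(no output)
```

View pics/s3.png

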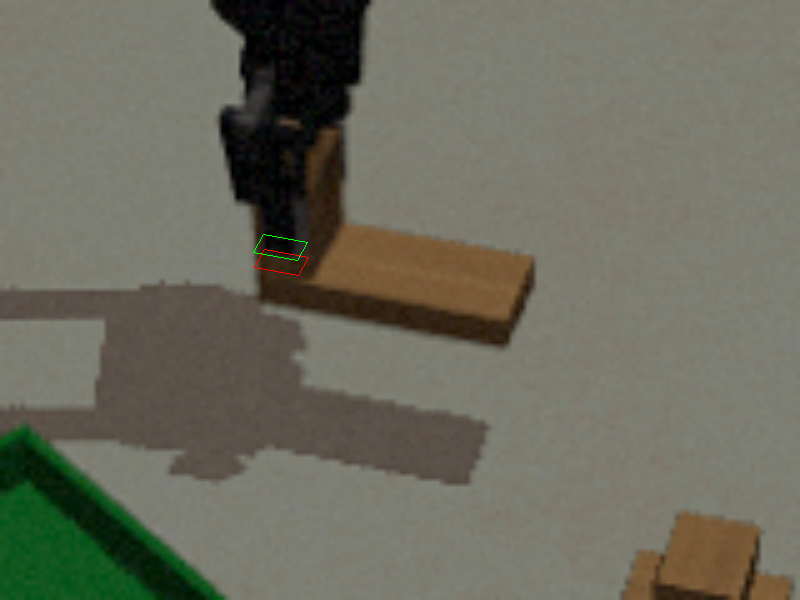

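```bash
python3 plan.py  0.5024 0.0 0.21 -0.17
```

```text
clock 6.15 p [0.3873 0.2719 0.2067] yaw 0.1648 F [-0.3  0.7 -1.5] open 0.0494 q [ 0.45 -0.24  2.05 -0.    1.33  1.86] tiltz [ 1.4e-03  7.0e-04 -1.0e+00]
-> [0.5024, 0.0, 0.21, -0.17] [ 1.725  7.178 -0.082] turn 0.335 dist 0.295
```

{"api": "move_arm", "payload": {
  "deltas": [
    [[0.1,0.5,0,0.02,40],[0.3,1.4,0,0.06,40],[0.5,2.3,0,0.11,40],[0.8,3.3,0,0.15,40],[1.0,4.3,0,0.2,40],[1.2,5.3,0,0.25,40],[1.4,6.2,0,0.29,40],[1.6,6.8,0,0.32,40],[1.7,7.1,0,0.335,40],[1.72,7.18,0,0.335,40]]
  ]
}}

```text
clock: 7.15
tcp_pos: [0.5019, -0.0009, 0.2048]
eef_rot: [0.996, -0.086, -0.001, -0.0]
force: [0.3, 0.6, -1.0]
opening: 0.0493
```

{"api": "move_arm", "payload": {
  "deltas": [
    [[0,0,0,0,40],[0,0,0.2,0,40],[0,0,0.5,0,40],[0,0,0.8,0,40],[0,0,1.0,0,40],[0,0,1.1,0,40],[0,0,1.1,0,40],[0,0,1.1,0,40],[0,0,1.1,0,40],[0,0,1.1,0,40]]
  ]
}}

```text
clock: 8.15
tcp_pos: [0.5025, -0.0003, 0.1625]
eef_rot: [0.996, -0.085, 0.001, 0.0]
force: [-0.3, 0.7, -0.9]
opening: 0.0491
```

```bash
python3 plan.py  0.5024 0.0 0.1155 -0.17
python3 - <<'E'
from h import *
s=ctrl.sense()
Rm=R.from_quat(s["eef_rot"]).as_matrix();yaw=np.arctan2(Rm[1,0],Rm[0,0]); p=s["tcp_pos"]
q=[p[0]+.045*np.cos(yaw),p[1]+.045*np.sin(yaw),yaw,p[2]-.1073]
o=[]
for n,(x,y,w,h) in {"scene":(200,130,140,130),"top":(230,150,110,130)}.items():
  f=ctrl.grab_frame(n); im=cv2.resize(f["pixels"][y:y+h,x:x+w,::-1],None,fx=400/w,fy=400/w,interpolation=cv2.INTER_CUBIC)
  for nm,qq,c in(("box",[.547,-.0075,-.172],(255,0,0)),("elbow",q,(0,0,255))):
    for P in M[nm]:
      cv2.polylines(im,[cv2.convexHull(((proj(f,world(P,qq))-[x,y]+.5)*400/w).astype(np.float32)).astype(int)],True,c)
  o.append(cv2.copyMakeBorder(im,0,480-im.shape[0],0,0,0))
cv2.imwrite("pics/p1.png",np.hstack(o))
E
```

```text
clock 8.15 p [ 5.025e-01 -3.000e-04  1.625e-01] yaw -0.1703 F [-0.3  0.7 -0.9] open 0.0491 q [-0.15 -0.11  2.02  0.    1.23  1.59] tiltz [ 1.2e-03 -2.0e-04 -1.0e+00]
-> [0.5024, 0.0, 0.1155, -0.17] [-0.004 -0.006  1.176] turn -0.0 dist 0.047
```

View pics/p1.png

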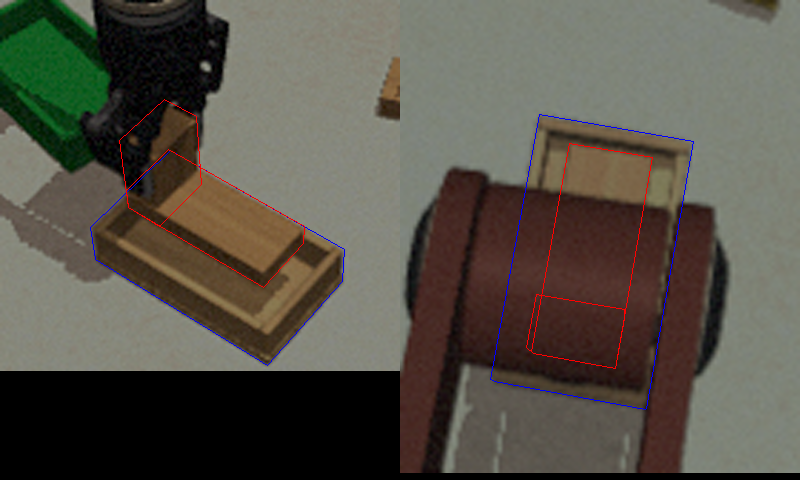

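The box and elbow overlays agree with both pictures, and the elbow sits centred over the box. I'll lower it and release.

{"api": "move_arm", "payload": {
  "deltas": [
    [[0,0,0.3,0,40],[0,0,0.6,0,40],[0,0,0.85,0,40],[0,0,1.0,0,40],[0,0,1.08,0,40],[0,0,1.13,0,40],[0,0,1.16,0,40],[0,0,1.18,0,40],[0,0,1.18,0,40],[0,0,1.18,0,40]]
  ]
}}

```text
clock: 9.25
tcp_pos: [0.5025, -0.0002, 0.1153]
eef_rot: [0.996, -0.085, 0.001, 0.0]
force: [-1.3, 0.6, 1.1]
opening: 0.0495
```

{"api": "move_arm", "payload": {
  "deltas": [
    [[0,0,0,0,40],[0,0,0,0,55],[0,0,0,0,75],[0,0,0,0,75],[0,0,0,0,75],[0,0,-0.3,0,75],[0,0,-0.8,0,75],[0,0,-1.4,0,75],[0,0,-2.0,0,75],[0,0,-2.5,0,75]]
  ]
}}

```text
clock: 10.25
tcp_pos: [0.5025, -0.0002, 0.2172]
eef_rot: [0.996, -0.085, 0.001, 0.0]
force: [0.2, 0.2, -0.7]
opening: 0.075
```

```bash
python3 plan.py  0.6226 0.2274 0.21 0.195
```

```text
clock 10.25 p [ 5.025e-01 -2.000e-04  2.172e-01] yaw -0.1702 F [ 0.2  0.2 -0.7] open 0.075 q [-0.15 -0.18  1.98  0.    1.34  1.59] tiltz [ 2.2e-03 -3.0e-04 -1.0e+00]
-> [0.6226, 0.2274, 0.21, 0.195] [ 1.996 -6.117  0.186] turn -0.365 dist 0.257
```

{"api": "move_arm", "payload": {
  "deltas": [
    [[0.3,-0.7,0,-0.03,85],[0.6,-1.5,0,-0.08,85],[0.8,-2.4,0,-0.14,85],[1.1,-3.3,0,-0.2,85],[1.4,-4.2,0,-0.26,85],[1.7,-5.0,0,-0.31,85],[1.9,-5.7,0.1,-0.34,85],[2.0,-6.1,0.2,-0.365,85],[2.0,-6.12,0.2,-0.365,85],[2.0,-6.12,0.2,-0.365,85]]
  ]
}}

```text
clock: 11.25
tcp_pos: [0.622, 0.2271, 0.2066]
eef_rot: [0.995, 0.097, -0.0, 0.0]
force: [0.6, -0.5, 1.3]
opening: 0.0849
```

```bash
python3 plan.py  0.6226 0.2274 0.15 0.195  0.6226 0.2274 0.083 0.195
python3 - <<'E'
from h import *
o=[]
for n,(x,y,w,h) in {"scene":(200,90,180,170),"top":(150,150,170,160)}.items():
  f=ctrl.grab_frame(n); im=cv2.resize(f["pixels"][y:y+h,x:x+w,::-1],None,fx=400/w,fy=400/w,interpolation=cv2.INTER_CUBIC)
  for nm,qq,c in(("box",[.547,-.0075,-.172],(255,0,0)),("elbow",[.5468,-.0078,-.17,.008],(0,0,255))):
    for P in M[nm]:
      cv2.polylines(im,[cv2.convexHull(((proj(f,world(P,qq))-[x,y]+.5)*400/w).astype(np.float32)).astype(int)],True,c)
  o.append(cv2.copyMakeBorder(im,0,480-im.shape[0],0,0,0))
cv2.imwrite("pics/p2.png",np.hstack(o))
E
```

```text
clock 11.25 p [0.622  0.2271 0.2066] yaw 0.1946 F [ 0.6 -0.5  1.3] open 0.0849 q [ 0.24  0.21  1.6  -0.    1.33  1.61] tiltz [-9.e-04 -7.e-04 -1.e+00]
-> [0.6226, 0.2274, 0.15, 0.195] [ 0.017 -0.005  1.415] turn -0.0 dist 0.057
-> [0.6226, 0.2274, 0.083, 0.195] [ 0.018 -0.006  3.09 ] turn -0.0 dist 0.124
```

View pics/p2.png

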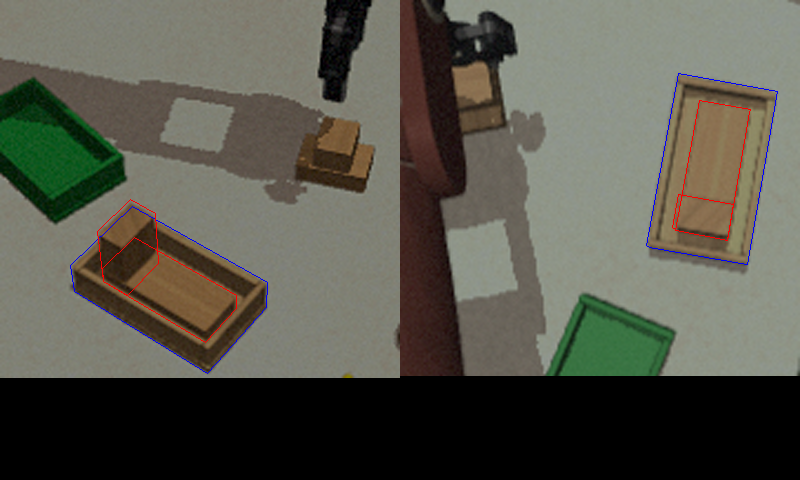

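The elbow lies in the box with its post up. I'll grip the tblock now and refine the elbow pose afterwards.

{"api": "move_arm", "payload": {
  "deltas": [
    [[0.02,0,0.4,0,85],[0.02,0,1.0,0,85],[0.02,0,1.6,0,85],[0.02,0,2.2,0,85],[0.02,0,2.7,0,85],[0.02,0,3.0,0,85],[0.02,0,3.09,0,85],[0.02,0,3.09,0,85],[0.02,0,3.09,0,60],[0.02,0,3.09,0,40]]
  ]
}}

```text
clock: 12.35
tcp_pos: [0.6241, 0.2279, 0.0847]
eef_rot: [0.995, 0.097, 0.001, -0.0]
force: [-0.4, 1.5, 0.3]
opening: 0.0589
```

{"api": "move_arm", "payload": {
  "deltas": [
    [[0,0,0,0,40],[0,0,0,0,40],[0,0,0,0,40],[0,0,0,0,40],[0,0,-0.2,0,40],[0,0,-0.7,0,40],[0,0,-1.3,0,40],[0,0,-2.0,0,40],[0,0,-2.5,0,40],[0,0,-2.7,0,40]]
  ]
}}

```text
clock: 13.35
tcp_pos: [0.6238, 0.2279, 0.1937]
eef_rot: [0.995, 0.097, 0.002, -0.0]
force: [0.0, -0.7, -0.9]
opening: 0.0494
```

```bash
python3 plan.py  0.5616 -0.0104 0.19 -0.17
python3 - <<'E'
from h import *
o=[]
for n,(x,y,w,h) in {"scene":(225,170,100,90),"top":(250,175,70,95)}.items():
  f=ctrl.grab_frame(n); im=cv2.resize(np.clip(f["pixels"][y:y+h,x:x+w,::-1]*1.6,0,255).astype(np.uint8),None,fx=400/w,fy=400/w,interpolation=cv2.INTER_CUBIC)
  for nm,qq,c in(("elbow",[.5468,-.0078,-.17,.008],(0,0,255)),):
    for P in M[nm]:
      cv2.polylines(im,[cv2.convexHull(((proj(f,world(P,qq))-[x,y]+.5)*400/w).astype(np.float32)).astype(int)],True,c)
  o.append(cv2.copyMakeBorder(im,0,560-im.shape[0],0,0,0))
cv2.imwrite("pics/p3.png",np.hstack(o))
f=ctrl.grab_frame("scene"); cv2.imwrite("pics/s4.png",cv2.resize(f["pixels"][80:200,270:430,::-1],None,fx=5,fy=5))
E
```

```text
clock 13.35 p [0.6238 0.2279 0.1937] yaw 0.1948 F [ 0.  -0.7 -0.9] open 0.0494 q [ 0.24  0.23  1.61 -0.    1.3   1.61] tiltz [ 3.1e-03  7.0e-04 -1.0e+00]
-> [0.5616, -0.0104, 0.19, -0.17] [-2.68   5.544  0.082] turn 0.365 dist 0.246
```

View pics/p3.png

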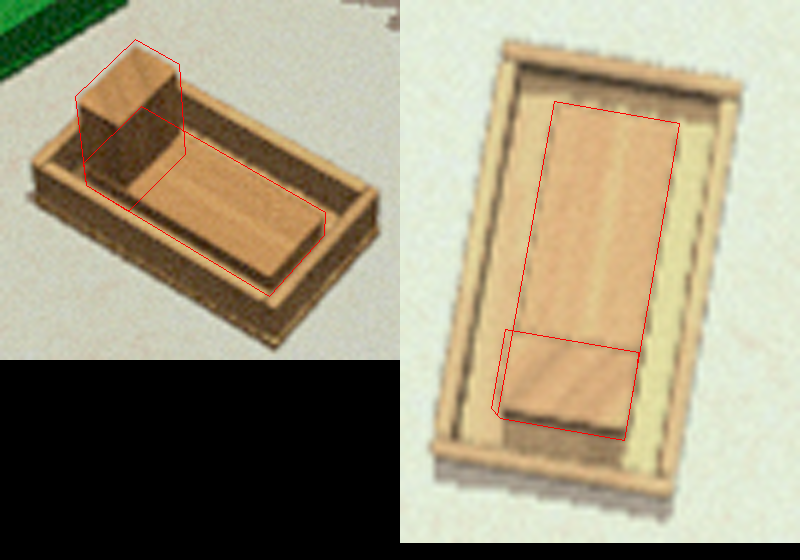

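View pics/s4.png

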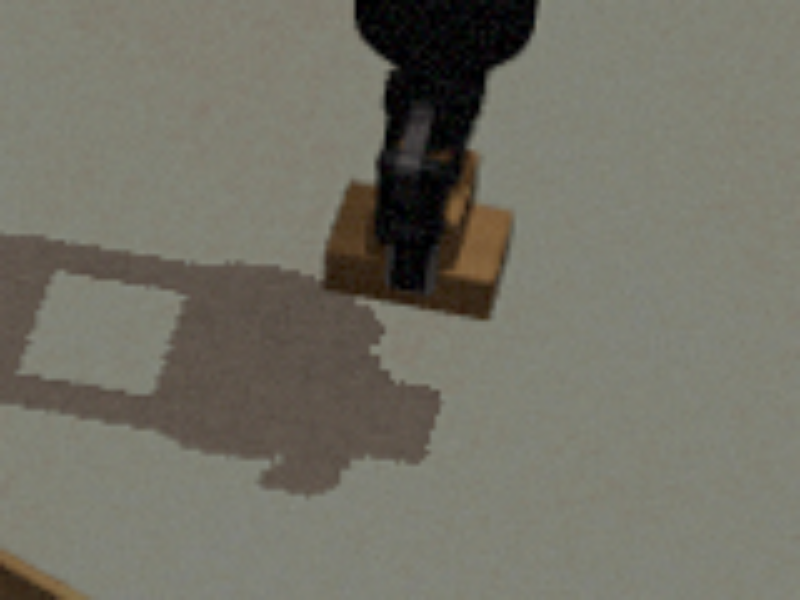

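The tblock is held level. In the scene view the elbow appears about 2 px (3-4 mm) nearer the camera than predicted, while the top view agrees with the prediction. The slack is ±10 mm, so I'll shift the target by only about 1-2 mm.

```bash
python3 plan.py  0.5635 -0.0115 0.19 -0.17
```

```text
clock 13.5 p [0.6228 0.2276 0.1906] yaw 0.1948 F [-0.2  0.2 -1.9] open 0.0495 q [ 0.24  0.23  1.61 -0.    1.3   1.61] tiltz [-6.e-04 -2.e-04 -1.e+00]
-> [0.5635, -0.0115, 0.19, -0.17] [-2.613  5.578  0.017] turn 0.365 dist 0.246
```

{"api": "move_arm", "payload": {
  "deltas": [
    [[-0.2,0.5,0,0.03,40],[-0.6,1.2,0,0.08,40],[-1.0,2.1,0,0.14,40],[-1.4,3.0,0,0.2,40],[-1.8,3.9,0,0.26,40],[-2.2,4.7,0,0.31,40],[-2.5,5.3,0,0.345,40],[-2.61,5.58,0,0.365,40],[-2.61,5.58,0,0.365,40],[-2.61,5.58,0,0.365,40]]
  ]
}}

```text
clock: 14.5
tcp_pos: [0.5638, -0.0108, 0.1903]
eef_rot: [0.996, -0.085, -0.001, -0.0]
force: [-0.4, -0.4, -0.4]
opening: 0.0492
```

{"api": "move_arm", "payload": {
  "deltas": [
    [[0,0,0.1,0,40],[0,0,0.3,0,40],[0,0,0.5,0,40],[0,0,0.7,0,40],[0,0,0.9,0,40],[0,0,1.1,0,40],[0,0,1.2,0,40],[0,0,1.25,0,40],[0,0,1.25,0,40],[0,0,1.25,0,40]]
  ]
}}

```text
clock: 15.5
tcp_pos: [0.5642, -0.0116, 0.1415]
eef_rot: [0.996, -0.085, 0.0, 0.0]
force: [0.8, 0.9, -1.0]
opening: 0.0495
```

```bash
python3 plan.py  0.5635 -0.0115 0.1115 -0.17
cat > look.py <<'E'
import sys
from h import *
o=[]
for n,(x,y,w,h) in {"scene":(225,150,110,110),"top":(240,170,90,105)}.items():
  f=ctrl.grab_frame(n); im=cv2.resize(np.clip(f["pixels"][y:y+h,x:x+w,::-1]*1.6,0,255).astype(np.uint8),None,fx=400/w,fy=400/w,interpolation=cv2.INTER_CUBIC)
  o.append(cv2.copyMakeBorder(im,0,560-im.shape[0],0,0,0))
cv2.imwrite(sys.argv[1],np.hstack(o))
E
python3 look.py pics/p4.png
```

```text
clock 15.5 p [ 0.5642 -0.0116  0.1415] yaw -0.1703 F [ 0.8  0.9 -1. ] open 0.0495 q [-0.15  0.07  1.88  0.    1.19  1.59] tiltz [ 7.e-04 -1.e-04 -1.e+00]
-> [0.5635, -0.0115, 0.1115, -0.17] [-0.019  0.001  0.75 ] turn -0.0 dist 0.03
```

View pics/p4.png

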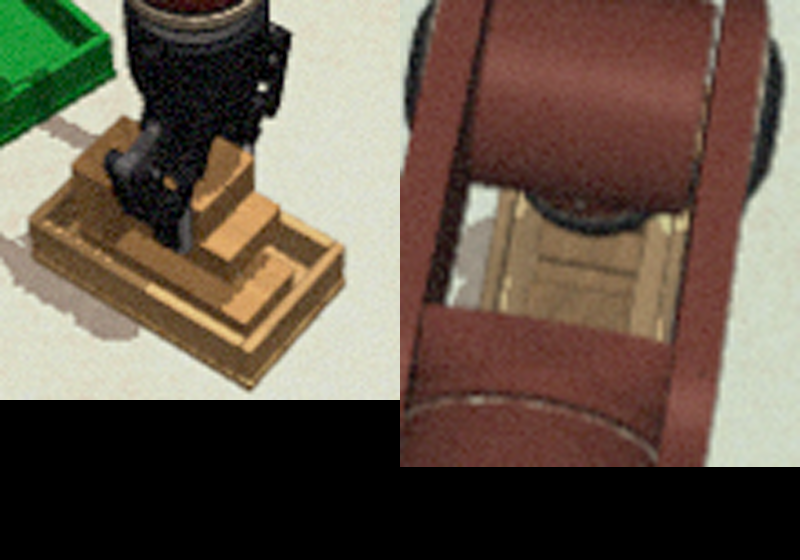

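The tblock's underside is already below the post top with no contact force. I'll lower it the rest of the way.

{"api": "move_arm", "payload": {
  "deltas": [
    [[0,0,0.15,0,40],[0,0,0.3,0,40],[0,0,0.45,0,40],[0,0,0.55,0,40],[0,0,0.62,0,40],[0,0,0.67,0,40],[0,0,0.7,0,40],[0,0,0.72,0,40],[0,0,0.72,0,40],[0,0,0.72,0,40]]
  ]
}}

```text
clock: 16.6
tcp_pos: [0.5642, -0.0115, 0.1127]
eef_rot: [0.996, -0.085, 0.0, -0.0]
force: [-0.6, 0.6, 2.2]
opening: 0.0489
```

```bash
python3 plan.py  0.5635 -0.0115 0.1115 -0.17; python3 look.py pics/p5.png
```

```text
clock 16.6 p [ 0.5642 -0.0115  0.1127] yaw -0.1703 F [-0.6  0.6  2.2] open 0.0489 q [-0.15  0.11  1.9   0.    1.14  1.59] tiltz [ 8.e-04 -1.e-04 -1.e+00]
-> [0.5635, -0.0115, 0.1115, -0.17] [-0.018  0.002  0.031] turn -0.0 dist 0.001
```

View pics/p5.png

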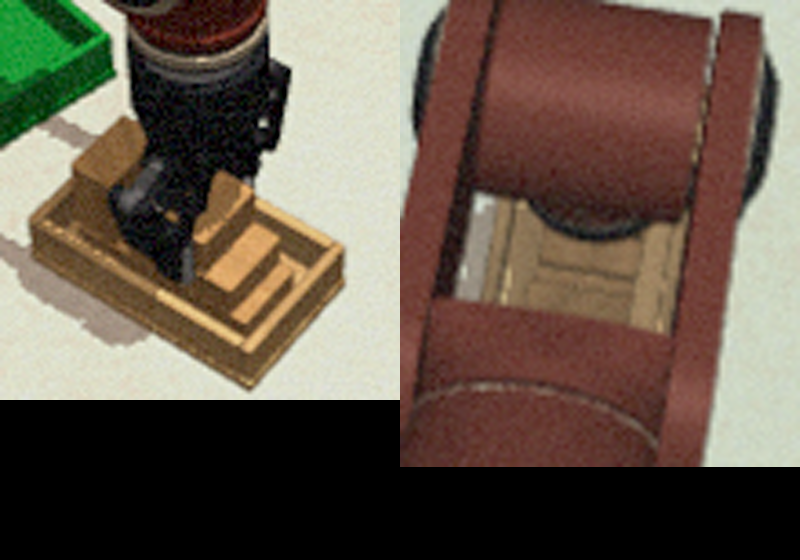

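{"api": "move_arm", "payload": {
  "deltas": [
    [[0,0,0.02,0,40],[0,0,0.03,0,40],[0,0,0.03,0,55],[0,0,0.03,0,75],[0,0,0.03,0,75],[0,0,0.03,0,75],[0,0,-0.2,0,75],[0,0,-0.8,0,75],[0,0,-1.5,0,75],[0,0,-2.3,0,75]]
  ]
}}

```text
clock: 17.7
tcp_pos: [0.5634, -0.0114, 0.205]
eef_rot: [0.996, -0.085, -0.001, -0.0]
force: [-0.2, -0.6, -0.2]
opening: 0.0752
```

{"api": "move_arm", "payload": {
  "deltas": [
    [[0,0.2,-0.8,0,75],[0,0.8,-1.4,0,75],[0,1.6,-1.6,0,75],[0,2.4,-1.6,0,75],[0,3.2,-1.6,0,75],[0,4.0,-1.6,0,75],[0,4.8,-1.6,0,75],[0,5.4,-1.6,0,75],[0,5.7,-1.6,0,75],[0,5.7,-1.6,0,75]]
  ]
}}

```text
clock: 18.7
tcp_pos: [0.5251, -0.2372, 0.2687]
eef_rot: [0.996, -0.086, 0.0, 0.0]
force: [-0.5, -0.3, -0.2]
opening: 0.0748
```

```bash
python3 plan.py; python3 look.py pics/p6.png; python3 - <<'E'
from h import *
f=ctrl.grab_frame("top"); cv2.imwrite("pics/t7.png",f["pixels"][:,:,::-1])
E
```

```text
clock 18.7 p [ 0.5251 -0.2372  0.2687] yaw -0.1722 F [-0.5 -0.3 -0.2] open 0.0748 q [-0.55 -0.04  1.76  0.    1.42  1.19] tiltz [ 4.e-04 -2.e-04 -1.e+00]
```

View pics/p6.png

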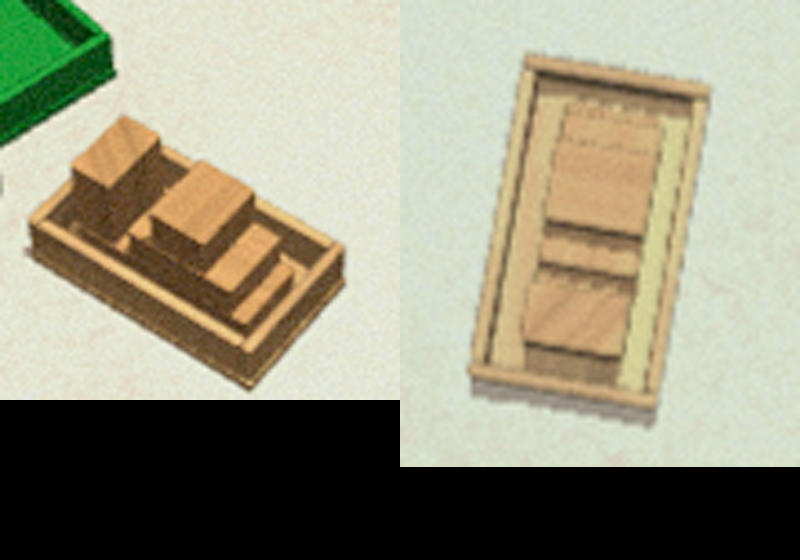

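View pics/t7.png

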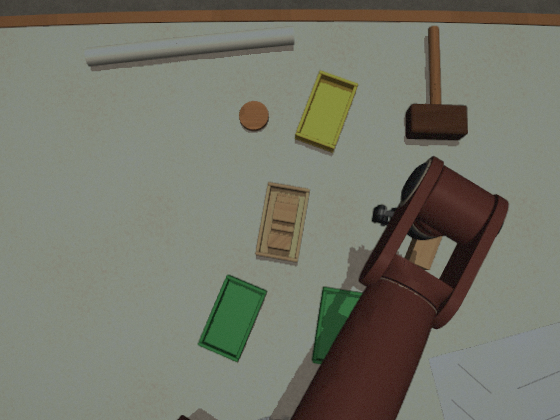

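Both blocks sit upright and level in the box. There is a gap to the post, and the foot end is visible beyond the tblock. The robot is clear, so I'm handing in.

```bash
python3 -c "
from workcell import ctrl
print(ctrl.finish_job())"
```

```text
the job is handed in; nothing more can be done
None
```

The elbow and then the stepped block are packed in the plywood box, and I handed the job in at about 19 s of the 56 s allowed.

I gripped the elbow by its post, set its foot on the box floor, then put the stepped block on the foot beside the post. I did not touch the long block or the look-alike boxes.

- **Final pictures:** both pieces are in the box, upright and level. There is a small gap between the stepped block and the post, and a strip of foot shows beyond it.
- **Forces:** readings I saw at the end of each move stayed under about 6 N.
- **One disagreement:** after I placed the elbow, the scene camera showed it about 2 px (3-4 mm) from where I predicted. The top camera matched the prediction. Each piece had about 10 mm of slack, so I shifted the stepped block's target by only 1-2 mm, and the block went in without jamming.
- **Not checked:** I judged flatness by eye and did not measure it.

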